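# Find the rocking lamp cover and hold it home

## Robot

A 6-joint arm with a two-finger parallel gripper is mounted at the origin on the work surface. World frame = base frame: x ahead of the robot, y to its left, z up, the work surface at z = 0. Lengths are in m, angles in rad, forces in N, time in s.
With the tool pointing down it reaches from about 0.25 to 0.775 m from the base axis. Payload 4 kg.
Tool frame: the origin (TCP) lies midway between the tips of the shut fingers; the grasp point (between the pads) lies 19 mm behind it; y points along the fingers, x is the direction in which the jaws open and shut, and the axes are right-handed (so a half turn about y gives the same grasp; the last joint's range is limited). The gripper opens to 94 mm and grips with 3 to 60 N. Pads are 16 mm wide; open, the fingers measure 119 mm over their backs; the gripper's body (75 mm by 177 mm) begins 78 mm behind the grasp point.
Start: joints at [-1.429, 0.087, 1.371, -0, 1.684, -0.103], TCP at [0.133, -0.534, 0.206] pointing down, gripper open.
Joint ranges: [-3.1, 3.1], [-0.76, 2.03], [0.27, 2.55], [-1.08, 4.22], [0.17, 2.65], [-2.57, 2.57]. Speed limits (rad/s): [2.79, 2.79, 3.14, 3.14, 3.14, 3.14].

## Interface

Orientations are given as [roll, pitch, yaw] about the fixed x, y, z axes, in that order (R = Rz(yaw) Ry(pitch) Rx(roll)).
In Python, from bench import robot gives the robot as it stands.
- The arm moves only by the shell command python3 -m creep 'ROWS'. ROWS is JSON, a list of rows, each a list of 7 numbers: the shift along the tool's x, y, z in mm, then the turn, a rotation vector about the tool's x, y, z in degrees, then the closure in counts, from 0 (fully open) to 255 (shut). A call has 1 to 5 rows; each row is the pose to reach, as a shift and turn from the pose commanded when the call began, along the tool's axes at that moment; what a row does not reach only later rows make up. A row lasts 1/8 s, in which the tool goes at most 62.5 mm and 10.7 degrees, less where a joint would pass 70% of its speed; a pose out of reach is approached as far as the arm can. A call with a gripper value outside its range is refused whole. The fingers move at their own pace and stop on an object; the grip force is fixed at half the most. Time passes only in rows, so rows that repeat a pose let the fingers close. It gives the time, the measured TCP pose, the force and the opening at its end, in the units of the state.
- robot.get_obs(): the state, without advancing time (a new reading comes with each control period).
- robot.snapshot(name): name is "scene" or "top"; returns a dict with "color" (480x640x3 uint8, blue, green, red), "fx", "fy", "cx", "cy" (pixels), "world_from_camera" (4x4, takes a point from camera to world coordinates). Camera axes: x right, y down, z forward; pixel columns grow to the right and rows downward; lengths in m; the calibration is good to about 2 mm. A picture is of the moment at which its call begins. There is no depth.
- robot.close_job(): hands the job in, once; it reports no verdict.
Trained networks look in the newest picture that a camera, given by its name, has taken for a name from the list of things; names that differ only in an ending like _2 or _b are one class to them, and where a whole thing is asked for, a point or a joint stands for the part that bears it (a point fixed in the world has none). Each returns a list of dicts, best first, with "p" (0 to 1); they miss things now and then, are a little off and sometimes report something else, mostly with a low value. They report only what shows in the picture. A call takes as long as a camera call.
- robot.spot_in(name, camera): "point" ([x, y, z] in m, in world coordinates, good to about 4 mm: the middle of the surface that is visible of it).
- robot.landmark_of(name, camera): "point" ([x, y, z] in m, in world coordinates, good to about 4 mm: a listed point, or the origin of a listed thing).
The state is a dict: "time": time; "joint_positions": joint angles; "qvel": joint speeds; "joint_torque": joint torques, N m; "tool_pos": TCP position; "ee_rot": TCP orientation; "wrist_force": force on the tool from outside, world axes, zero at the start; "wrist_torque": the same for the moment, N m; "width": finger opening in m.
Only numpy, scipy, OpenCV 4.12 (cv2) and the standard library are available. Lean on these libraries where they do the work, as an engineer would, in place of code of your own. Each camera call takes 0.05 s, during which the arm holds its last target.

## Task

One of the four identical aluminium covers on the curing box has come loose on its springs: it rocks when an end is pressed, while the other three are solid. Press the covers with the fingertips to find it, then push the loose one fully home, so that the white shutter in the little window beside the row slides all the way across, and finish while still holding it down there. Do not ram or pull at the covers, keep the mirror flap shut, and leave the other things where they lie.

Things in the scene. Friction and masses are not known exactly. Their poses are not given: they have to be found in the camera images.
- curing_box: White curing box, fixed to the bench, 260 mm (x) x 340 mm (y) x 100 mm tall; origin at the centre of its underside, x away from its front (the front faces the robot, turned up to 0.25 rad), y to the left, z up. Deck (top) at z = 100 mm. Front half: four aluminium covers in a row along y, 72 mm apart. Rear half: mirror flap. 
- shutter (a joint): White shutter 22 x 14 mm in a dark window 50 x 16 mm in the deck, at box x = -68, y = -150 mm; cannot be touched. 0 = rest (rear half of the window), grows towards the robot; 0.020 m = loose cover fully home. It follows the middle of the loose cover at 4 to 1 (cover travel 5 mm) and slides back when that is let go; solid covers do not move it. Below 0: loose cover pulled up.
- flap (a joint): Mirror-finish aluminium flap 116 x 300 x 5 mm lying shut on the rear half of the deck, hinged along its rear edge, with a 10 mm high grip bar 60 mm long at the middle of its front edge. 0 = shut, grows (rad) as it is lifted. It has to stay shut.
- place_1 (a point): Site at deck level under the middle of the first (leftmost) cover of the row (box x = -68, y = +108 mm). All covers: aluminium blocks 80 mm along the box's x, 40 mm along its y, flat on top, walls sunk in the deck. At rest the top stands 12 to 18 mm above the point; heights differ from cover to cover and tell nothing. Which one is loose is drawn anew each time; solid ones do not give at all.
- place_2 (a point): Site at deck level under the middle of the second cover of the row (box x = -68, y = +36 mm). The loose cover, wherever it is, tips end to end about its middle (about the box's y, up to 0.09 rad, by under 1 N at an end) and levels itself when let go. It also sinks 5 mm against a spring of 2.4 N per mm: about 12 N on its middle brings it home.
- place_3 (a point): Site at deck level under the middle of the third cover of the row (box x = -68, y = -36 mm). The loose cover pressed near an end tips, then sinks only part of the way (5 N there: some 2 mm at its middle); fully home it lies level.
- place_4 (a point): Site at deck level under the middle of the fourth (rightmost) cover of the row (box x = -68, y = -108 mm). Sizes and behaviour: see place_1 to place_3.
- tweezers: Loose stainless tweezers, 94 x 12 x 4 mm, lying along the box's x on the deck between the second and third covers; origin at the middle of the underside. Leave alone.
- driver: Loose black-handled screwdriver 150 mm long, 26 mm thick, lying on the mirror flap, roughly along the box's y. Leave alone.
- vat: Closed amber plastic vat 160 x 210 x 55 mm on the bench; origin at the centre of its underside. Leave alone.
- build_plate: Loose aluminium build plate 90 x 150 x 12 mm with a dark clamp block on it, 50 mm tall in all, on the bench; origin at the centre of its underside. Leave alone.
- dish: Loose white ceramic dish 90 mm across, 25 mm tall, on the bench; origin at the centre of its underside. Leave alone.
- scraper: Loose spatula-shaped scraper 200 mm long lying on the bench. Leave alone.

How it is judged:
At the end, for the whole second after the job is handed in: Through the last second the shutter stands at more than 16 mm of its 20 mm, that is, the loose cover is held within 1 mm of fully home; the fingers still press with more than 3 N (value of joint shutter above 0.016 m and contact force between the fingers and anything else above 3 N); the arm keeps its last pose, push and grip.
It fails at once if a cover pulled upwards by more than 1.5 mm (value of joint shutter below -0.006 m).
It fails at once if the mirror flap lifted by more than 0.15 rad (value of joint flap above 0.15 rad).
It fails at once if the fingers ram something with more than 60 N (contact force between the fingers and anything else above 60 N).
It fails at once if a bystander (tweezers, driver, vat, build plate, dish, scraper) moved or lifted by more than 30 mm (distance of any of tweezers, driver, vat, build_plate, dish, scraper from where it was at the start of the episode above 0.03 m).
It also fails if it takes over 48 s, if anything falls off the work surface, if the arm or the gripper's body presses on something with over 40 N, if the wrist force passes 120 N, or if a joint passes its speed limit or range.

## Working session

There is one attempt and no reset: what is moved stays moved. The work goes in short steps, Python scripts to look and compute and a shell command to move; the robot and the scene stay as the last step left them, time stands still between calls to the robot, and variables do not carry over. Pictures are saved under pics/ and viewed, and the job is handed in when it is done.

```bash
ls; mkdir -p pics
python3 - <<'E'
from bench import robot
import cv2
o=robot.get_obs(); print({k:o[k] for k in('time','tool_pos','ee_rot','wrist_force','width')})
for c in('scene','top'):
    s=robot.snapshot(c); cv2.imwrite(f'pics/{c}0.png',s['color']); print(c,s['fx'],s['cx'],s['cy'],s['world_from_camera'])
    for n in('curing_box','place_1','place_4','shutter','flap','tweezers','driver'):
        print(n,'L',[(r['p'],r['point']) for r in robot.landmark_of(n,c)][:4])
E
```

```text
pics
{'time': 0.0, 'tool_pos': array([ 0.13318881, -0.53307467,  0.20432145]), 'ee_rot': array([-1.5706065 ,  0.00215404, -1.3260685 ]), 'wrist_force': array([ 0.13939538, -0.90569574, -0.4156943 ]), 'width': 0.09422433125629863}
scene 522.9828182901455 317.8179791905708 238.23301664983856 [[ 0.04166094  0.85618043 -0.51499459  1.18696936]
 [ 0.99906755 -0.02985211  0.0311912  -0.02389454]
 [ 0.01133162 -0.51581384 -0.85662575  1.19921369]
 [ 0.          0.          0.          1.        ]]
curing_box L [(0.82, [0.6293, 0.0269, -0.0021]), (0.59, [0.5465, 0.127, 0.1023])]
place_1 L [(0.85, [0.5606, 0.0547, 0.1006]), (0.57, [0.5677, -0.0209, 0.0991]), (0.57, [0.577, -0.0891, 0.1041])]
place_4 L [(0.85, [0.5606, 0.0547, 0.1006]), (0.57, [0.5677, -0.0209, 0.0991]), (0.57, [0.577, -0.0891, 0.1041])]Traceback (most recent call last):
  File "<stdin>", line 7, in <module>
ValueError: it knows: build_plate, curing_box, dish, driver, place, scraper, tweezers, vat
```

Run:
```python
from bench import robot
import cv2
for c in('top','scene'):
    s=robot.snapshot(c); cv2.imwrite(f'pics/{c}1.png',s['color']); print(c,s['fx'],s['cx'],s['cy'],s['world_from_camera'])
    for n in('curing_box','place','tweezers','driver'):
        print(n,'L',[(r['p'],r['point']) for r in robot.landmark_of(n,c)][:6])
```

```text
top 498.22310935175494 318.0839510556854 233.781240823423 [[-0.0120687  -0.99189462  0.1264888   0.33246976]
 [-0.9998451   0.01035012 -0.01423524  0.01523633]
 [ 0.01281068 -0.12664101 -0.99186589  1.37025762]
 [ 0.          0.          0.          1.        ]]
curing_box L [(0.88, [0.6281, 0.0286, 0.0005])]
place L [(0.93, [0.5564, 0.0515, 0.0987]), (0.81, [0.578, -0.0865, 0.1033]), (0.74, [0.5656, -0.0162, 0.1031]), (0.57, [0.5508, 0.1273, 0.0982])]
tweezers L [(0.72, [0.5529, 0.0201, 0.0966])]
driver L [(0.81, [0.6943, 0.0056, 0.1081])]
scene 522.9828182901455 317.8179791905708 238.23301664983856 [[ 0.04166094  0.85618043 -0.51499459  1.18696936]
 [ 0.99906755 -0.02985211  0.0311912  -0.02389454]
 [ 0.01133162 -0.51581384 -0.85662575  1.19921369]
 [ 0.          0.          0.          1.        ]]
curing_box L [(0.64, [0.6322, 0.0233, -0.0036])]
place L [(0.86, [0.5488, 0.127, 0.1026]), (0.62, [0.5628, -0.0174, 0.1028]), (0.6, [0.5774, -0.0864, 0.1053])]
tweezers L [(0.55, [0.5532, 0.0213, 0.1004])]
driver L [(0.68, [0.6916, 0.0027, 0.1027])]
```

View pics/scene0.png

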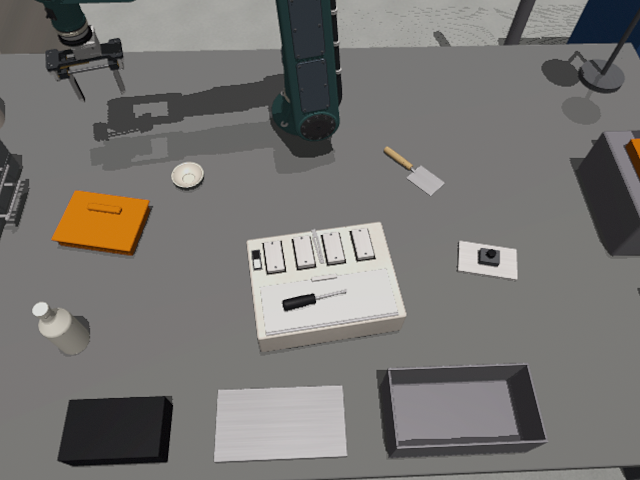

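View pics/top1.png

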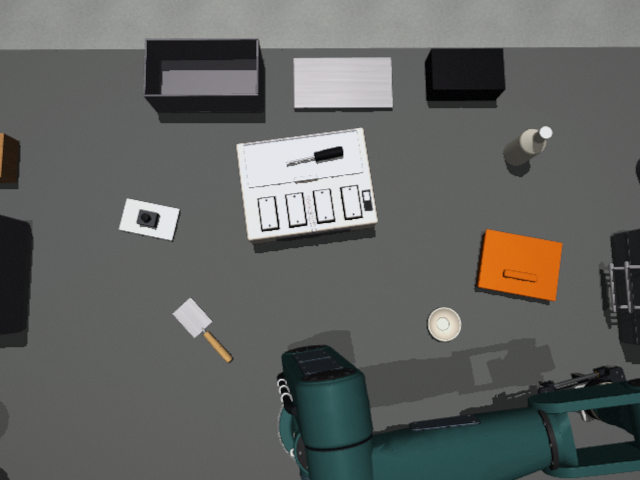

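```bash
cat > h.py <<'E'
from bench import robot
import numpy as np
from scipy.spatial.transform import Rotation as R
YAW=0.130; C=np.array([0.5625,0.0187]); 
u=np.array([np.cos(YAW),np.sin(YAW)]); v=np.array([-u[1],u[0]])
def P(i,dx=0,dy=0): return C+v*([.108,.036,-.036,-.108][i-1]+dy)+u*dx
def togo(i,z,dx=0,dy=0):
    o=robot.get_obs(); r=R.from_euler('xyz',o['ee_rot'])
    t=np.r_[P(i,dx,dy),z]
    want=R.from_matrix(np.c_[np.r_[-v,0],[0,0,-1],np.r_[u,0]])
    print('t',round(o['time'],2),'pos',o['tool_pos'].round(4),'F',o['wrist_force'].round(2),'w',round(o['width'],4))
    print('shift mm',(r.inv().apply(t-o['tool_pos'])*1e3).round(1),'turn deg',np.degrees((r.inv()*want).as_rotvec()).round(1))
E
python3 -c "
from h import *
togo(4,.150,-.028)"
```

```text
t 0.7 pos [ 0.1333 -0.5336  0.2055] F [ 0.19  0.32 -0.99] w 0.0944
shift mm [-327.8   55.5  510.1] turn deg [0.  6.6 0. ]
```

```bash
python3 -m creep '[[-33,0,51,0,3,0,255],[-65,0,102,0,6.6,0,255],[-98,0,153,0,6.6,0,255],[-131,0,204,0,6.6,0,255],[-164,0,255,0,6.6,0,255]]'; python3 -c "
from h import *
togo(4,.150,-.028)"
```

```text
time: 1.32
tool_pos: [0.342, -0.3112, 0.2058]
ee_rot: [-1.57, -0.001, -1.442]
wrist_force: [0.4, -0.5, 0.8]
width: 0.0471
t 1.32 pos [ 0.342  -0.3112  0.2058] F [ 0.43 -0.49  0.82] w 0.0471
shift mm [-190.8   55.8  233.2] turn deg [-0.  -0.   0.1]
```

```bash
python3 -m creep '[[-38,11,47,0,0,0,255],[-76,22,93,0,0,0,255],[-114,33,140,0,0,0,255],[-152,44,187,0,0,0,255],[-190,55,233,0,0,0,255]]'; python3 -c "
from h import *
togo(4,.125,-.028)"
```

```text
time: 1.95
tool_pos: [0.5487, -0.0926, 0.1504]
ee_rot: [-1.57, -0.001, -1.441]
wrist_force: [0.7, -1.0, 0.8]
width: 0.0005
t 1.95 pos [ 0.5487 -0.0926  0.1504] F [ 0.71 -1.02  0.84] w 0.0005
shift mm [-0.6 25.4  0. ] turn deg [-0. -0.  0.]
```

```bash
python3 -m creep '[[0,15,0,0,0,0,255],[0,25,0,0,0,0,255],[0,30,0,0,0,0,255],[0,30,0,0,0,0,255]]'
python3 - <<'E'
from h import *; import cv2
togo(4,.115,-.028)
for c in('scene','top'):
    s=robot.snapshot(c)['color']; s=s[200:360,230:420] if c=='scene' else s[110:260,220:400]
    cv2.imwrite(f'pics/a_{c}.png',cv2.resize(s,None,fx=4,fy=3.7,interpolation=cv2.INTER_CUBIC)[:600,:800])
E
```

```text
time: 2.45
tool_pos: [0.5467, -0.0954, 0.1205]
ee_rot: [-1.571, -0.0, -1.443]
wrist_force: [0.3, -0.2, -0.6]
width: 0.0007
t 2.45 pos [ 0.5467 -0.0954  0.1205] F [ 0.31 -0.15 -0.65] w 0.0007
shift mm [-3.1  5.5  2.5] turn deg [ 0.  -0.2  0. ]
```

View pics/a_scene.png

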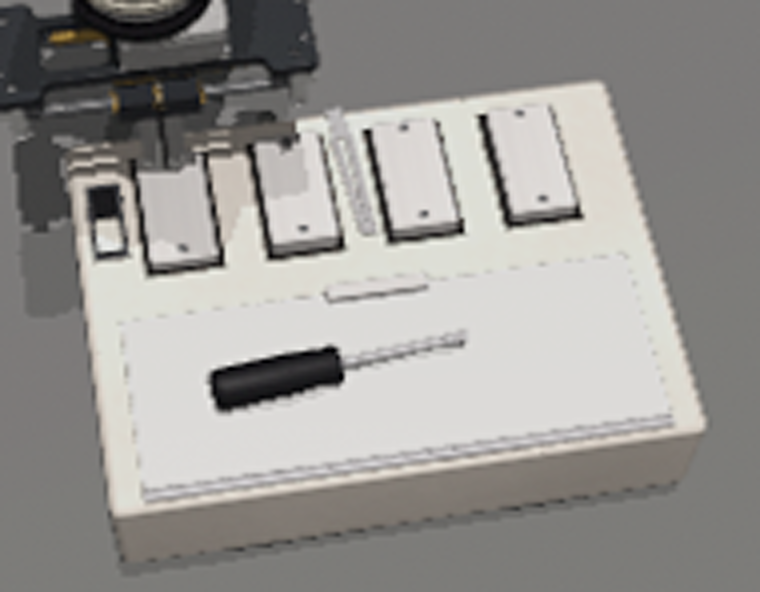

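View pics/a_top.png

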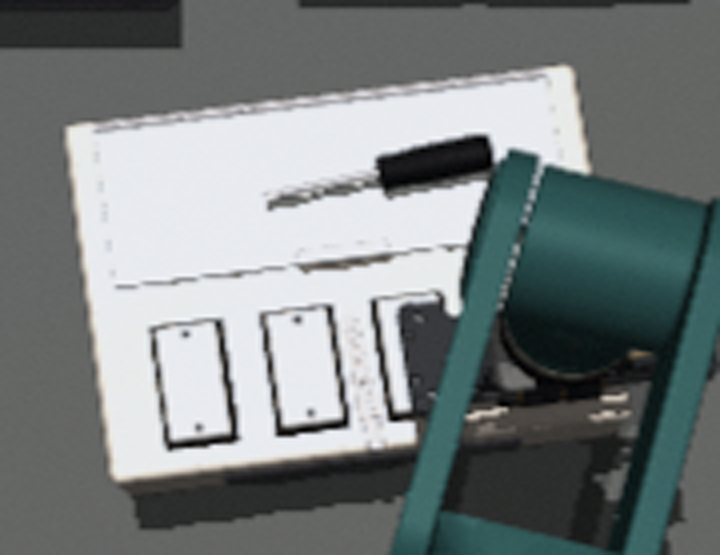

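The scene crop shows closed fingertips above the front end of cover 4; the shutter (white, zoomed ≈(110,237)) is at rest at the rear of its window. Now press gently.

```bash
python3 -m creep '[[0,1.5,0,0,0,0,255],[0,3,0,0,0,0,255],[0,3,0,0,0,0,255]]';python3 -m creep '[[0,1,0,0,0,0,255],[0,2,0,0,0,0,255],[0,2,0,0,0,0,255]]'
```

```text
time: 2.92
tool_pos: [0.5474, -0.0942, 0.1174]
ee_rot: [-1.571, -0.0, -1.441]
wrist_force: [-0.7, -0.1, -0.2]
width: 0.0004
time: 3.3
tool_pos: [0.5474, -0.0941, 0.1153]
ee_rot: [-1.571, 0.0, -1.441]
wrist_force: [1.2, -0.4, 0.4]
width: 0.0001
```

```bash
python3 -m creep '[[0,1,0,0,0,0,255],[0,2,0,0,0,0,255],[0,2,0,0,0,0,255]]'
```

```text
time: 3.68
tool_pos: [0.5474, -0.0942, 0.1133]
ee_rot: [-1.571, 0.0, -1.441]
wrist_force: [-0.3, -0.8, 0.5]
width: 0.0006
```

```bash
python3 -m creep '[[0,1,0,0,0,0,255],[0,2,0,0,0,0,255],[0,2,0,0,0,0,255]]'
```

```text
time: 4.05
tool_pos: [0.5474, -0.0942, 0.1114]
ee_rot: [-1.571, -0.0, -1.441]
wrist_force: [-0.6, -0.3, -0.4]
width: 0.0009
```

```bash
python3 -m creep '[[0,1,0,0,0,0,255],[0,1.5,0,0,0,0,255],[0,1.5,0,0,0,0,255]]'
```

```text
time: 4.42
tool_pos: [0.5475, -0.0943, 0.11]
ee_rot: [-1.571, -0.0, -1.441]
wrist_force: [-0.9, -0.0, 1.4]
width: 0.0005
```

Run:
```python
from h import *; import cv2
s=robot.snapshot('scene')['color'][215:295,225:335]
cv2.imwrite('pics/b.png',cv2.resize(s,None,fx=7,fy=7,interpolation=cv2.INTER_CUBIC))
```

```text
(no output)
```

View pics/b.png

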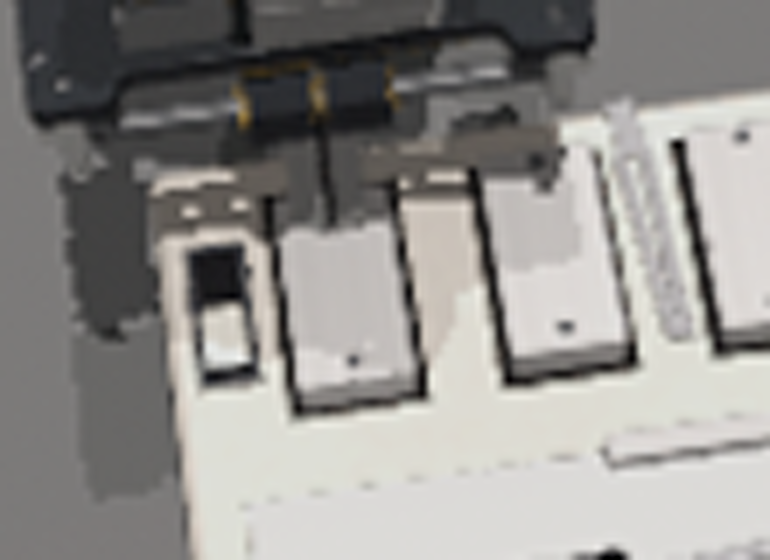

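Fingertips are on/just above cover 4's front half (zoomed (330,225)); shutter still at rest (225,340). Continue down.

```bash
python3 -m creep '[[0,1,0,0,0,0,255],[0,1.5,0,0,0,0,255],[0,1.5,0,0,0,0,255]]'
```

```text
time: 4.85
tool_pos: [0.5475, -0.0942, 0.1089]
ee_rot: [-1.57, -0.0, -1.441]
wrist_force: [-1.3, 1.6, 4.4]
width: 0.0004
```

```bash
python3 -m creep '[[0,1,0,0,0,0,255],[0,1,0,0,0,0,255]]'
```

```text
time: 5.1
tool_pos: [0.5475, -0.0942, 0.1079]
ee_rot: [-1.57, -0.0, -1.441]
wrist_force: [-1.7, -0.2, 5.1]
width: 0.0003
```

```bash
python3 -m creep '[[0,1,0,0,0,0,255],[0,1,0,0,0,0,255]]'
python3 - <<'E'
from h import *; import cv2
s=robot.snapshot('scene')['color'][215:295,225:335]
cv2.imwrite('pics/c.png',cv2.resize(s,None,fx=7,fy=7,interpolation=cv2.INTER_CUBIC))
E
```

```text
time: 5.35
tool_pos: [0.5475, -0.0943, 0.1075]
ee_rot: [-1.57, -0.0, -1.441]
wrist_force: [-2.7, 0.5, 5.8]
width: 0.0003
```

View pics/c.png

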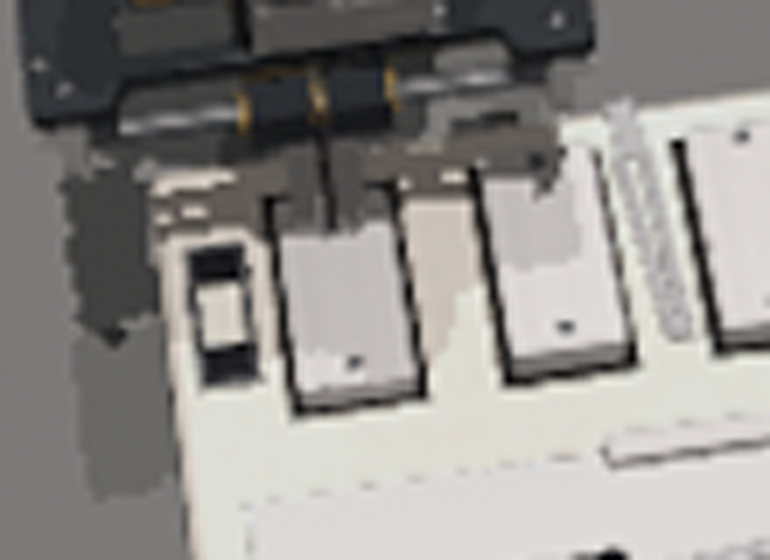

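Cover 4 is soft and the shutter moved to mid-window (zoomed (222,315)): cover 4 is the loose one. Lift off and go to its middle.

```bash
python3 -m creep '[[0,-4,0,0,0,0,255],[0,-8,0,0,0,0,255],[0,-14,0,0,0,0,255],[0,-14,0,0,0,0,255]]'
python3 - <<'E'
from h import *; import cv2
togo(4,.120)
c=robot.snapshot('scene'); T=np.linalg.inv(c['world_from_camera']);s=c['color'][215:295,225:335]
s=cv2.resize(s,None,fx=7,fy=7,interpolation=cv2.INTER_CUBIC)
for i in(3,4):
  for dx,dy in((0,0),(-.04,-.02),(-.04,.02),(.04,.02),(.04,-.02)):
    p=T@np.r_[P(i,dx,dy),.113,1]; x=((c['fx']*p[0]/p[2]+c['cx']-225+.5)*7,(c['fy']*p[1]/p[2]+c['cy']-215+.5)*7)
    cv2.circle(s,(int(x[0]),int(x[1])),4,(0,0,255),-1)
cv2.imwrite('pics/d.png',s)
E
```

```text
time: 5.9
tool_pos: [0.5478, -0.0942, 0.1208]
ee_rot: [-1.57, -0.0, -1.441]
wrist_force: [-0.1, -0.3, 1.0]
width: 0.0003
t 5.9 pos [ 0.5478 -0.0942  0.1208] F [-0.06 -0.3   1.01] w 0.0003
shift mm [-2.1  0.9 29.2] turn deg [-0.1 -0.   0. ]
```

View pics/d.png

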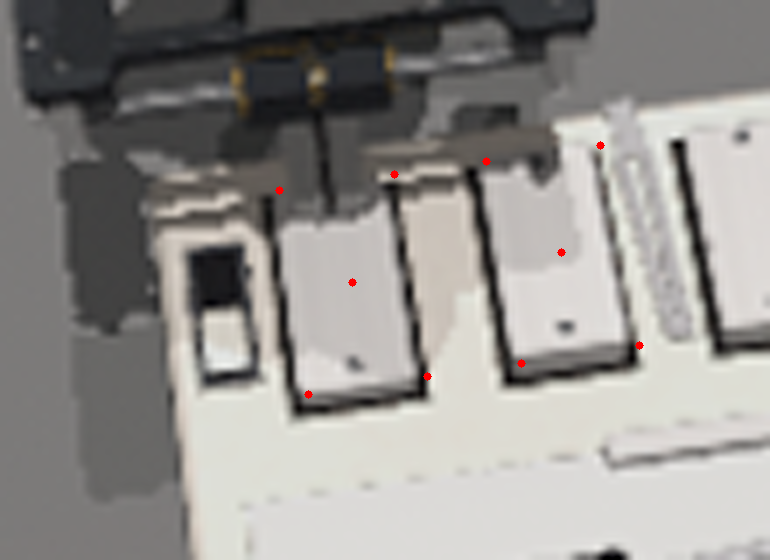

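Projected corners match cover 4 (≈1 px to the right of the cover edges), so its middle is ~29 mm ahead of the tip, with no lateral shift needed.

```bash
python3 -m creep '[[0,0,15,0,0,0,255],[-0.5,0,29,0,0,0,255],[-0.5,4,29,0,0,0,255],[-0.5,7,29,0,0,0,255],[-0.5,7,29,0,0,0,255]]'; python3 -c "
from h import *
togo(4,.107)"
```

```text
time: 6.58
tool_pos: [0.5756, -0.0899, 0.1128]
ee_rot: [-1.572, 0.0, -1.441]
wrist_force: [-0.4, -0.3, 0.3]
width: 0.0004
t 6.58 pos [ 0.5756 -0.0899  0.1128] F [-0.38 -0.28  0.29] w 0.0004
shift mm [-1.3  5.8  1.1] turn deg [ 0.1 -0.  -0. ]
```

```bash
python3 -m creep '[[0,1,0,0,0,0,255],[0,2,0,0,0,0,255],[0,3,0,0,0,0,255],[0,3,0,0,0,0,255]]'; python3 -m creep '[[0,1,0,0,0,0,255],[0,2,0,0,0,0,255],[0,2,0,0,0,0,255]]'
```

```text
time: 7.08
tool_pos: [0.5761, -0.09, 0.1111]
ee_rot: [-1.571, -0.0, -1.441]
wrist_force: [-2.3, 0.5, 3.3]
width: 0.0002
time: 7.45
tool_pos: [0.5761, -0.0901, 0.1095]
ee_rot: [-1.57, -0.0, -1.441]
wrist_force: [-3.3, 0.9, 7.1]
width: 0.0004
```

```bash
python3 -m creep '[[0,1,0,0,0,0,255],[0,2,0,0,0,0,255],[0,2,0,0,0,0,255]]'; python3 -m creep '[[0,1,0,0,0,0,255],[0,2,0,0,0,0,255],[0,2,0,0,0,0,255]]';  python3 - <<'E'
from h import *; import cv2
s=robot.snapshot('scene')['color'][215:295,225:335]
cv2.imwrite('pics/e.png',cv2.resize(s,None,fx=7,fy=7,interpolation=cv2.INTER_CUBIC))
E
```

```text
time: 7.82
tool_pos: [0.5761, -0.09, 0.1084]
ee_rot: [-1.57, -0.001, -1.441]
wrist_force: [-3.7, 0.7, 8.7]
width: 0.0005
time: 8.2
tool_pos: [0.5762, -0.09, 0.1073]
ee_rot: [-1.57, -0.001, -1.441]
wrist_force: [-6.5, 1.1, 11.6]
width: 0.0006
```

View pics/e.png

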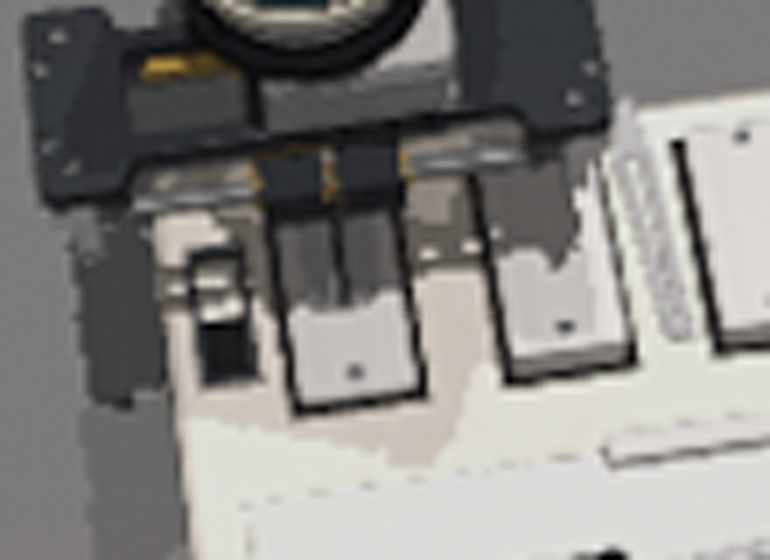

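The shutter is now nearly across (zoomed (215,285)), and cover 4 is nearly home. Press somewhat more for margin.

```bash
python3 -m creep '[[0,1,0,0,0,0,255],[0,2,0,0,0,0,255],[0,2,0,0,0,0,255]]'; python3 -m creep '[[0,1,0,0,0,0,255],[0,2,0,0,0,0,255],[0,2,0,0,0,0,255],[0,2,0,0,0,0,255]]';  python3 - <<'E'
from h import *; import cv2
s=robot.snapshot('scene')['color'][215:295,225:335]
cv2.imwrite('pics/f.png',cv2.resize(s,None,fx=7,fy=7,interpolation=cv2.INTER_CUBIC))
E
```

```text
time: 8.62
tool_pos: [0.5763, -0.0901, 0.1072]
ee_rot: [-1.568, -0.001, -1.441]
wrist_force: [-7.6, 0.4, 17.8]
width: 0.0002
time: 9.12
tool_pos: [0.5763, -0.0901, 0.107]
ee_rot: [-1.568, -0.002, -1.441]
wrist_force: [-10.8, 1.7, 23.1]
width: 0.0003
```

View pics/f.png

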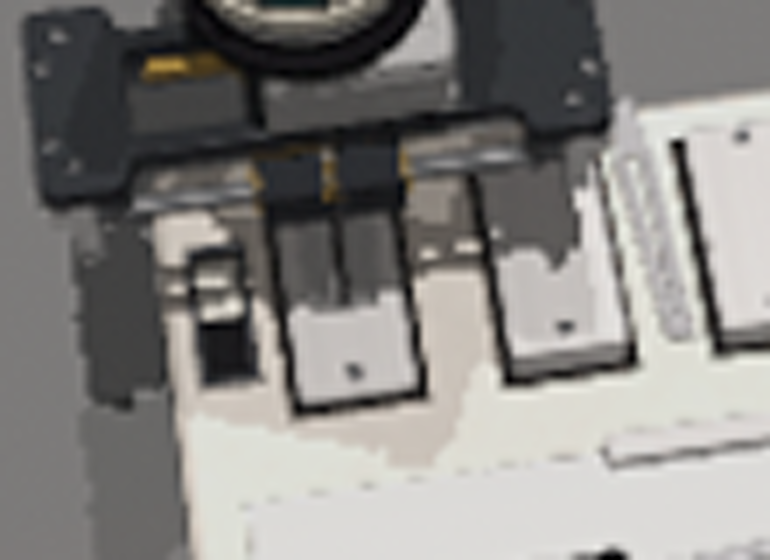

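The cover is at its hard stop: 0.2 mm of travel for 11 N, shutter unchanged at the robot-side end. I'll ease the sideways load a little, and hold a while to check it is stable.

```bash
python3 -m creep '[[0,0,-1,0,0,0,255],[0,0,-2,0,0,0,255],[0,0,-2,0,0,0,255],[0,0,-2,0,0,0,255]]'; python3 -m creep '[[0,0,0,0,0,0,255],[0,0,0,0,0,0,255],[0,0,0,0,0,0,255],[0,0,0,0,0,0,255],[0,0,0,0,0,0,255]]';  python3 - <<'E'
from h import *; import cv2
c=robot.snapshot('scene')['color']
cv2.imwrite('pics/g.png',cv2.resize(c[215:295,225:335],None,fx=7,fy=7,interpolation=cv2.INTER_CUBIC))
for n in('tweezers','driver','vat','dish','build_plate','scraper'): print(n,[(r['p'],r['point']) for r in robot.landmark_of(n,'scene')][:1])
E
```

```text
time: 9.68
tool_pos: [0.5762, -0.0901, 0.1071]
ee_rot: [-1.563, -0.002, -1.441]
wrist_force: [-6.4, 2.7, 20.3]
width: 0.0006
time: 10.3
tool_pos: [0.5762, -0.0901, 0.1071]
ee_rot: [-1.563, -0.002, -1.441]
wrist_force: [-5.9, 1.9, 21.3]
width: 0.0007
tweezers [(0.68, [0.5504, 0.0193, 0.0966])]
driver [(0.57, [0.6939, 0.0014, 0.1014])]
vat [(0.89, [0.4162, -0.5464, 0.0034])]
dish [(0.81, [0.2551, -0.3364, 0.0001])]
build_plate [(0.88, [0.5538, 0.4587, 0.0012])]
scraper [(0.91, [0.2449, 0.3034, -0.0044])]
```

View pics/g.png

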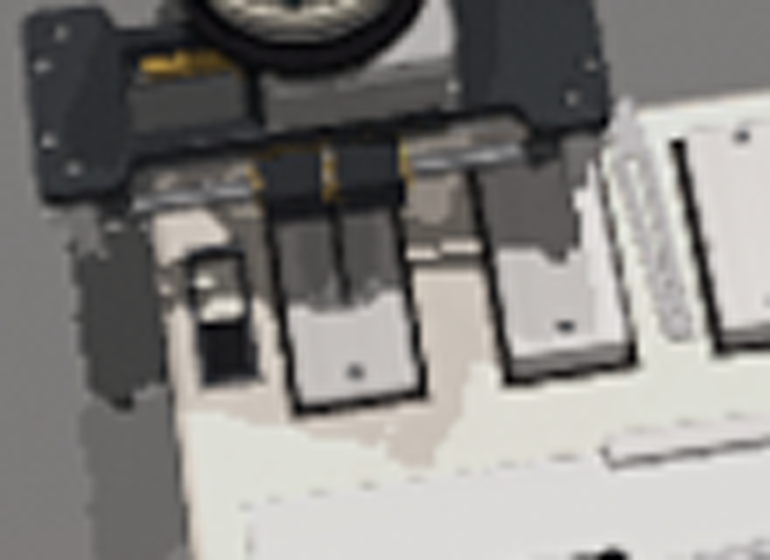

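The shutter stands at the robot-side end of its window (zoomed (215,285)). The push is steady at about 21 N, the cover lies level, and the tweezers and driver are where they were. Handing in.

```bash
python3 -c "
from bench import robot
print(robot.close_job())"
```

```text
the job is handed in; nothing more can be done
None
```

The loose cover is the fourth (rightmost) one. I pushed it fully home at its middle with the closed fingertips and handed the job in at about 10 s, still holding it down.

- **Finding it:** I pressed the front end of cover 4 with about 5 N. It gave softly and the shutter slid to mid-window. I did not press the other three covers, since solid covers do not move the shutter.
- **Home:** At its middle, the cover sank about 5 mm up to about 12 N. It then hit a hard stop, moving only 0.2 mm for a further 11 N. The last picture shows the shutter at the robot-side end of its window and the cover lying level. I judged the shutter from the picture, because its joint value can't be read.
- **Hold:** Over the last 0.6 s the push stayed at about 21 N down, with 6 N sideways, and the arm did not move. The sideways force had reached about 11 N, so I moved the target back 2 mm to ease it before handing in.
- **Bystanders:** The tweezers and driver were within the networks' accuracy of their starting positions. The flap looked shut in the pictures. I had not measured the vat, dish, build plate and scraper at the start, but the arm passed well above them.

No check failed or disagreed.

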